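# Take the keyed scraper block out of a noodle machine for washing

## Robot

A 6-joint arm with a two-finger parallel gripper is mounted at the origin on the work surface. World frame = base frame: x ahead of the robot, y to its left, z up, the work surface at z = 0. Lengths are in m, angles in rad, forces in N, time in s.
With the tool pointing down it reaches from about 0.35 to 0.8 m from the base axis. Payload 7.3 kg.
Tool frame: the origin (TCP) lies between the finger pads; the fingertips stand 25 mm ahead of it and the grasp point (between the pads) lies 6 mm ahead of it (r.tip_extent is the distance from the TCP to the fingertips, in m); z points along the fingers, y is the line along which they close (so a half turn about z gives the same grasp; the last joint's range is limited). The gripper opens to 85 mm and grips with 20 to 120 N. Pads are 22 mm wide; open, the fingers measure 114 mm over their backs; the gripper's body (76 mm by 85 mm) begins 54 mm behind the grasp point. The pads swing forward as they close: fully open they stand 13 mm farther back than shut.
Start: joints at [1.139, 0.342, 1.524, -0, 1.275, -0.146], TCP at [0.148, 0.504, 0.256] pointing down, gripper open.
Joint ranges: [-2.53, 2.53], [-0.77, 2.02], [0.04, 2.7], [-1, 4.14], [0.28, 2.66], [-3.11, 3.11]. Speed limits (rad/s): [2.57, 2.57, 3.14, 3.14, 3.14, 3.14].

## Interface

Orientations are given as a unit quaternion [x, y, z, w].
In Python, from workcell import r, command_gripper, optics gives the robot as it stands. The module is installed in compiled form; this text tells all that it offers. Calls block until the motion is done:
- r.reach(position, orientation): joint-space move of the TCP to a pose.
- r.move_straight(position, orientation=None, speed=0.15, max_force=None): straight line of the TCP; orientation=None keeps the orientation; speed is the mean speed in m/s. With max_force (N) it stops when the force on the tool has changed by that much, and returns True; else False.
- r.movej(angles): joint-space move.
- command_gripper(opening, force=None): finger opening in m; force is the grip in N (None keeps the last); returns when the fingers have stopped.
- r.hold(seconds).
- r.solve_ik(position, orientation): joint angles nearest the present ones, or None.
- r.read_state(): the state.
- optics.get_image(name): name is "side" or "top"; returns (picture, depth): 480x640x3 uint8, red, green, blue; 480x640 float32, m along the optical axis (not along the pixel's ray), 0 where there is no reading.
- optics.camera_model(name): a dict with "K" (3x3 intrinsics, pixels), "k1" (the pictures are not rectified: a ray, as slopes to the right and down, at radius r is drawn at 1 + k1 r^2 times it, then the intrinsics apply), "R" (3x3) and "t" (3): a world point X has camera coordinates R X + t. Camera axes: x right, y down, z forward; pixel columns grow to the right and rows downward; lengths in m; the calibration is good to about 2 mm. A picture is of the moment at which its call begins. camera_model takes no time and is no camera call.
A pose or a line that the arm cannot do raises r.PlanningError and nothing moves.
- r.finish_job(): hands the job in; it is judged then, once.
The state is a dict: "time_s": time; "joint_positions": joint angles; "dq": joint speeds; "tau": joint torques, N m; "eef_pos": TCP position; "eef_rot": TCP orientation; "contact_force": force on the tool from outside, world axes, zero at the start; "torque": the same for the moment, N m; "grip_width": finger opening in m; "grip_force": force on a finger pad.
Only numpy, scipy, OpenCV 4.12 (cv2) and the standard library are available. Lean on these libraries where they do the work, as an engineer would, in place of code of your own. Each camera call takes 0.05 s, during which the arm holds its last target. There are 200 camera calls.

## Task

Take the blue scraper block out of the noodle machine for washing: slide the clear cover fully open, draw the blue block straight up out from between the neighbours it is keyed to, and stand it upright in the metal wash tray without letting it drop. Then slide the cover fully shut again. Leave the two white blocks in their places, and do not disturb the shaker jar or the spatula.

Things in the scene. Friction and masses are not known exactly. Their poses are not given: they have to be found in the camera images.
- machine: metal noodle machine, fixed; origin on the table under the well's centre, x along the cover's slide to the robot's right (yaw -1.57 +-0.2 rad), y away from the robot. Well x -47 to 47, y -80 to 72 mm, floor 10 high, walls across x 58, across y 60; holds three keyed blocks side by side along y. Rails at y +-87 to 102, 98 high. Deck x 62 to 190, 86 high. Clear guard and knobs outside, to y +-128, under 90 high
- roller (a point): middle of the white tie roller (36 mm diameter, along the machine's y, 250 mm above the table, at machine x = 100) that crosses over the deck on two metal posts at machine y +-89 to 105, x 86 to 114, 262 mm high. The fin of the open cover stands right under it, so an upright gripper does not fit there: tilt about 40 degrees, the gripper's body leaning to the robot's left (machine -x)
- cover (a joint): slide of the clear cover in m: 0 = fully shut over the well, 0.12 = fully open over the deck. It moves along the machine's x, stops hard at both ends, has about 2 N of friction and stays where it is left. It starts shut or up to 30 mm ajar
- cover_fin (a point): middle of the orange fin on the cover, 110 mm above the table. Fin 50 mm along the machine's x, 14 mm thick along y, 94 to 126 mm above the table. At machine x = -20, y = 0 when shut, x = 100 when open. Cover plate clear with steel edges, 124 mm along x, 176 along y, top 94 mm above the table; its left edge is at 42 mm to machine -x of this point
- scraper_centre (a point): centre of the loose blue block, about 0.28 kg, axes as the machine's; at machine x = 0, y = -50, 0 or 50 mm. 90 mm along x, 64 along y (-28 to 36 from here), 75 high: body 50, then a centred grip rib 14 mm thick along x, 20 along y, 25 high. T key at +y, T groove at -y along the body's height, 2 mm play: it moves only straight up, free after 50 mm. Mass centre under the rib
- white_a_centre (a point): centre of a white block of the same shape (grey rib), in another of the three places, loose, to be left there
- white_b_centre (a point): centre of the other white block, the same
- tray_floor (a point): centre of the inner floor (4 mm above the table) of the fixed metal wash tray, outer size 200 mm along its x by 160 mm along its y, walls 4 mm thick, rim 30 mm above the table
- shaker: glass shaker jar with a steel cap, bystander, 64 mm diameter, 130 mm high, origin at its foot
- spatula: spatula lying on the table, bystander, 240 mm long along its x

How it is judged:
On the way, in this order (a step that is already met when the one before it is completed fails the run):
1. the cover is slid fully open (within 8 mm) (value of joint cover above 0.112 m), for 0.2 s.
2. the blue block has been lifted at least 55 mm, clear of its neighbours, held upright (within 15 degrees) and still over the well, the cover still open (z of scraper_centre in the frame of machine above 0.1025 m and angle between scraper_centre's own z axis and vertical below 0.26 rad and x of scraper_centre in the frame of machine between -0.045 and 0.045 m and y of scraper_centre in the frame of machine between -0.095 and 0.095 m and value of joint cover above 0.1 m), for 0.05 s.
3. the blue block stands upright in the wash tray, released (horizontal distance between scraper_centre and tray_floor below 0.075 m and z of scraper_centre in the frame of tray_floor below 0.045 m and angle between scraper_centre's own z axis and vertical below 0.1 rad and linear speed of scraper below 0.03 m/s and contact force between the fingers and scraper below 0.05 N), for 0.2 s.
At the end, for the whole second after the job is handed in: The blue block stands at rest and upright (within 6 degrees) on the floor of the wash tray (its centre within 75 mm of the tray's), the cover is shut to within 6 mm, and both white blocks are within 12 mm of where they started (horizontal distance between scraper_centre and tray_floor below 0.075 m and z of scraper_centre in the frame of tray_floor below 0.045 m and angle between scraper_centre's own z axis and vertical below 0.1 rad and linear speed of scraper below 0.03 m/s and value of joint cover below 0.006 m and distance of each of white_a_centre, white_b_centre from where it was at the start of the episode below 0.012 m); the robot touches nothing.
It fails at once if the shaker jar or the spatula is moved by more than 30 mm (distance of any of shaker, spatula from where it was at the start of the episode above 0.03 m).
It fails at once if a white block is pulled more than 25 mm out of its place (distance of any of white_a_centre, white_b_centre from where it was at the start of the episode above 0.025 m).
It fails at once if the blue block is let fall freely from more than about 40 mm above the tray or table (height (world z) of scraper_centre above 0.085 m and contact force between scraper and anything else below 0.01 N).
It also fails if it takes over 64 s, if anything falls off the work surface, if the arm or the gripper's body presses on something with over 40 N, if the wrist force passes 120 N, or if a joint passes its speed limit or range.

## Working session

There is one attempt and no reset: what is moved stays moved. The work goes in short steps, each a Python script; the robot and the scene stay as the last script left them, time stands still between calls to the robot, and variables do not carry over. Pictures are saved under pics/ and viewed, at most 10 in all, crops included, and the job is handed in when it is done.

```bash
mkdir -p pics; python3 - <<'E'
from workcell import r, optics
import cv2, numpy as np
for n in("side","top"):
    p,d=optics.get_image(n); cv2.imwrite(f"pics/{n}0.png",p[:,:,::-1]); np.save(f"{n}0.npy",d)
    m=optics.camera_model(n); print(n,m, (d>0).mean())
print(r.read_state())
E
```

```text
side {'K': array([[558.30747001,   0.        , 325.85709173],
       [  0.        , 558.30747001, 240.48869259],
       [  0.        ,   0.        ,   1.        ]]), 'k1': 0.06187326011666419, 'R': array([[-0.94709718, -0.32093488, -0.00278156],
       [-0.20189968,  0.60250978, -0.77215185],
       [ 0.24948639, -0.73074124, -0.63543196]]), 't': array([0.5670333 , 0.29772045, 1.12666199])} 0.9957877604166666
top {'K': array([[439.82011295,   0.        , 319.42350173],
       [  0.        , 439.82011295, 229.07040631],
       [  0.        ,   0.        ,   1.        ]]), 'k1': 0.027125266135867583, 'R': array([[ 0.01992276, -0.99964981, -0.01741679],
       [-0.9914124 , -0.01750064, -0.12959625],
       [ 0.12924607,  0.01984914, -0.99141387]]), 't': array([-0.06006871,  0.63453095,  1.06004902])} 0.9959602864583333
{'time_s': 0.1, 'joint_positions': array([ 1.13898520e+00,  3.42617336e-01,  1.52491759e+00,  2.11749047e-05,
        1.27537920e+00, -1.46007734e-01]), 'dq': array([ 0.00337418, -0.00034005, -0.00175889,  0.00073732, -0.00141037,
        0.0002045 ]), 'tau': array([ 2.51072248e-03, -4.34436142e+01, -2.46496081e+01, -1.01241102e-05,
        4.59885341e-03,  3.07400978e-05]), 'eef_pos': array([0.14785572, 0.50342064, 0.25571532]), 'eef_rot': array([ 1.42418858e-01,  9.89806260e-01, -6.30468268e-04, -1.97955862e-04]), 'contact_force': array([ 0.81920505, -1.12720972,  0.98187405]), 'torque': array([0.0049363 , 0.02538003, 0.02006915]), 'grip_force': 0.0, 'grip_width': 0.08558628791270938}
```

View pics/side0.png

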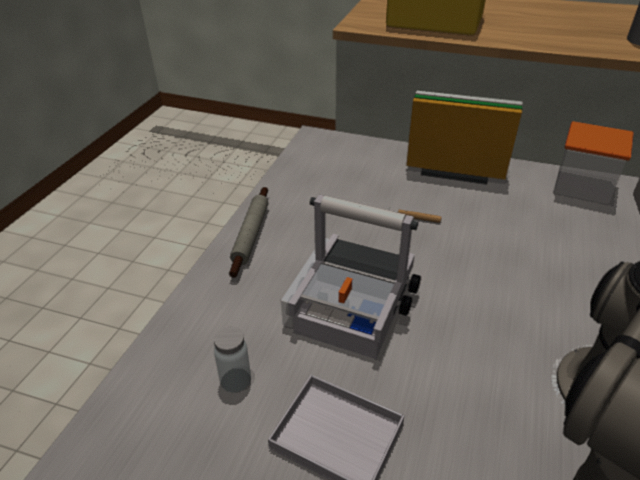

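View pics/top0.png

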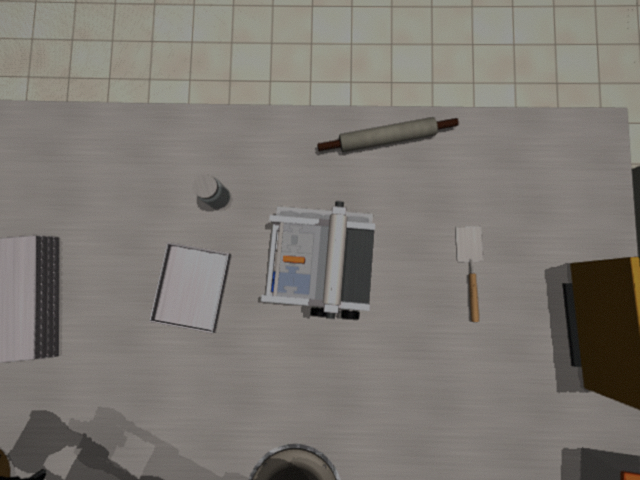

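The pictures show the following:
- **Side:** the orange fin is at (345,289), the blue block under the cover at (362,323), the roller from (318,203) to (412,224), and the tray at about (337,430).
- **Top:** the fin is at (293,259), the blue block at the near end around (277,282), the roller from (338,205) to (331,308), the tray at (191,288) and the jar at (207,188).

Next I'll measure these with depth and both views.

```bash
cat > h.py <<'E'
import numpy as np, cv2
from workcell import r, command_gripper, optics
from scipy.spatial.transform import Rotation as Ro
from scipy.optimize import least_squares
def slopes(n,uv):
    m=optics.camera_model(n); D=np.array([m["k1"],0,0,0.])
    return cv2.undistortPoints(np.array(uv,float).reshape(-1,1,2),m["K"],D)[:,0],m
def cloud(n,d):
    v,u=np.mgrid[:480,:640]; s,m=slopes(n,np.stack([u,v],-1).reshape(-1,2))
    z=d.reshape(-1,1); X=np.hstack([s*z,z]); return ((X-m["t"])@m["R"]).reshape(480,640,3)
def tri(uv):  # {"side":(u,v),"top":(u,v)}
    A=[];b=[]
    for n,p in uv.items():
        s,m=slopes(n,p)
        for k in(0,1): A.append(m["R"][k]-s[0,k]*m["R"][2]); b.append(s[0,k]*m["t"][2]-m["t"][k])
    x,res,_,_=np.linalg.lstsq(np.array(A),np.array(b),rcond=None); return x,np.sqrt(res)
def orange(p):
    hsv=cv2.cvtColor(p,cv2.COLOR_RGB2HSV); return (hsv[...,0]<16)&(hsv[...,1]>150)&(hsv[...,2]>90)
def blue(p):
    hsv=cv2.cvtColor(p,cv2.COLOR_RGB2HSV); return (hsv[...,0]>100)&(hsv[...,0]<130)&(hsv[...,1]>150)&(hsv[...,2]>50)
E
python3 - <<'E'
from h import *
im={n:cv2.imread(f"pics/{n}0.png")[:,:,::-1].copy() for n in("side","top")}
C={n:cloud(n,np.load(f"{n}0.npy")) for n in im}
uv={}
for n,box in(("side",(270,310,320,370)),("top",(240,275,270,320))):
    for nm,f in(("orange",orange),("blue",blue)):
        m=f(im[n]); k=np.zeros_like(m); a,b,c,d=(box if nm=="orange" else (box[0],box[1]+30,box[2]-15,box[3]+60)); k[a:b,c:d]=1; m&=k
        P=C[n][m]; v,u=np.nonzero(m); 
        print(n,nm,m.sum(),(u.mean(),v.mean()),np.median(P,0),P.min(0),P.max(0))
        if nm=="orange": uv[n]=(u.mean(),v.mean())
        if n=="top" and nm=="orange":
            q=P[(P[:,2]>.118)];print("fin top",cv2.minAreaRect((q[:,:2]*1000).astype(np.float32)),np.median(q,0))
print("tri fin",tri(uv))
T=C["top"]; 
def rect(m,t):
    q=T[m]; print(t,len(q),cv2.minAreaRect((q[:,:2]*1000).astype(np.float32)),q.mean(0))
v,u=np.mgrid[:480,:640]
box=lambda a,b,c,d:(v>=a)&(v<b)&(u>=c)&(u<d)
z=T[...,2]
rect(box(195,325,315,360)&(z>.235),"roller+posts")
m=box(215,300,315,360)&(z>.255); rect(m,"roller top")
q=T[m];print(np.polyfit(q[:,1],q[:,0],1),np.cov(q[:,:2].T)*1e6)
tb=box(235,340,140,240); rect(tb&(z>.022)&(z<.04),"tray rim"); rect(tb&(z>.012)&(z<.04),"tray rim2")
q=T[box(255,320,170,215)];print("tray floor z",np.median(q[:,2]))
rb=box(195,325,255,385)
for a,b in((.093,.104),(.08,.092),(.05,.066)): rect(rb&(z>a)&(z<b),(a,b))
rect(box(165,220,185,235)&(z>.1),"jar"); rect(box(220,330,450,490)&(z>.004),"spat")
np.save("T.npy",T)
hm=np.clip(z*1000,0,255).astype(np.uint8)[190:330,135:395]
a=np.hstack([cv2.resize(hm[...,None].repeat(3,2),None,fx=2.9,fy=2.9)]);b=cv2.resize(im["side"][190:370,270:430,::-1],None,fx=3,fy=3)
cv2.imwrite("pics/hm.png",a);cv2.imwrite("pics/sidecrop.png",cv2.resize(im["side"][185:365,270:430,::-1],None,fx=3.3,fy=3.3))
E
```

```text
side orange 103 (np.float64(345.15533980582524), np.float64(285.59223300970876)) [0.55175954 0.01140356 0.12621497] [ 0.54469769 -0.01705013  0.12178113] [0.55973966 0.03310891 0.13069875]
side blue 269 (np.float64(361.8884758364312), np.float64(324.5650557620818)) [0.50267333 0.04730808 0.06122919] [0.47833053 0.02462739 0.05662086] [0.53752634 0.06635139 0.06534292]
top orange 116 (np.float64(293.4310344827586), np.float64(259.13793103448273)) [0.5542596  0.00702591 0.12584065] [ 0.54751043 -0.01605667  0.12084236] [0.56111272 0.03256458 0.13062002]
fin top ((553.943359375, 8.282024383544922), (48.77565002441406, 12.62294864654541), 86.24534606933594) [0.5542596  0.00702591 0.12584065]
top blue 21 (np.float64(272.7142857142857), np.float64(280.7142857142857)) [0.50411188 0.06217454 0.06053306] [0.48250797 0.05891524 0.05798402] [0.52585411 0.06387638 0.0666469 ]
tri fin (array([0.55333715, 0.00824779, 0.12407528]), array([0.00112007]))
roller+posts 1934 ((548.2952880859375, -84.33656311035156), (35.42863464355469, 233.42832946777344), 86.25881958007812) [ 0.5456717  -0.08380379  0.
[... 651 characters left out ...]
375), (251.09617614746094, 204.15638732910156), 86.2768325805664) [ 0.54986916 -0.01753736  0.09609404]
(0.08, 0.092) 3285 ((570.1812133789062, -55.62602996826172), (239.52967834472656, 215.0095672607422), 86.22036743164062) [ 0.57390176 -0.10309608  0.08639418]
(0.05, 0.066) 686 ((492.42193603515625, 3.1525726318359375), (312.041015625, 138.46392822265625), 42.82441329956055) [0.52025226 0.01835917 0.05923384]
jar 608 ((605.7051391601562, 96.19683074951172), (396.397216796875, 62.44187545776367), 46.96683883666992) [0.715059   0.21189903 0.13856868]
spat 834 ((572.2943725585938, -297.46441650390625), (400.365234375, 267.7229309082031), 75.3858871459961) [ 0.52590659 -0.42513995  0.0317822 ]
```

View pics/hm.png

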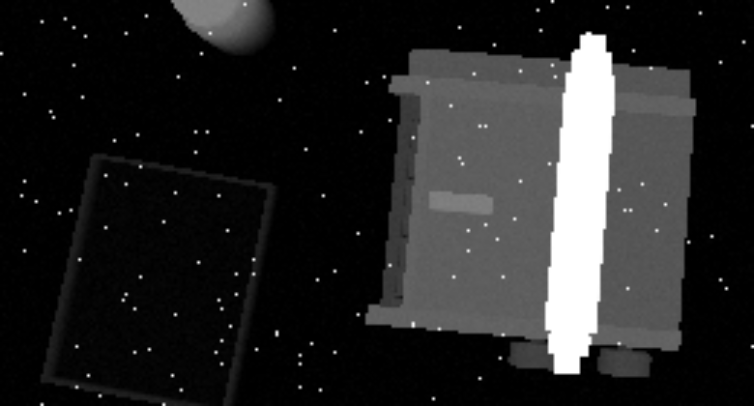

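View pics/sidecrop.png

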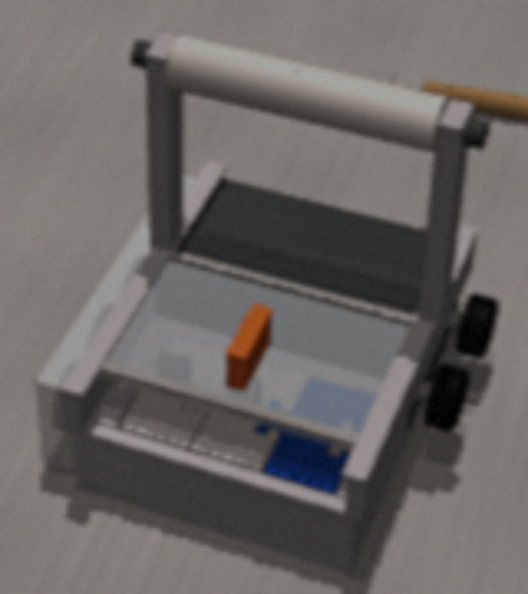

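The fin shows the machine yaw is about -1.636, with the origin at about (0.554, 0.016). The cover is about 27 mm ajar, and the blue block is in the near place (y = -50). The fin height of 0.126, the rails and deck at 251 mm, and the tray at 200x163 all match the text. Next I'll check inverse kinematics (IK) for all the waypoints, then open the cover.

```bash
cat >> h.py <<'E'
yaw=np.radians(-93.75); mx=np.array([np.cos(yaw),np.sin(yaw),0]); my=np.array([-mx[1],mx[0],0]); Z=np.array([0,0,1.])
O=np.array([.5544,.0157,0]); TRAY=np.array([.4862,.2742,0])
def M(x,y,z): return O+mx*x+my*y+Z*z
def quat(z,y): return Ro.from_matrix(np.column_stack([np.cross(y,z),y,z])).as_quat()
a=np.radians(40); zt=np.sin(a)*mx-np.cos(a)*Z
QT={s:quat(zt,s*my) for s in(1,-1)}; QD=quat(-Z,-mx)
def tcp(g,z): return g-.006*z      # grasp point -> TCP
E
cat > t.py <<'E'
from h import *
pts={"f_above":lambda s:(tcp(M(-.003,0,.119),zt)-.08*zt,QT[s]),"f":lambda s:(tcp(M(-.003,0,.119),zt),QT[s]),
"fo":lambda s:(tcp(M(.09,0,.119),zt),QT[s]),"foa":lambda s:(tcp(M(.09,0,.119),zt)-.08*zt,QT[s]),"fs":lambda s:(tcp(M(-.03,0,.119),zt),QT[s]),
"b":lambda s:(M(0,-.05,.088),QD),"bu":lambda s:(M(0,-.05,.21),QD),"t":lambda s:(TRAY+Z*.08,QD),"tu":lambda s:(TRAY+Z*.21,QD)}
for s in(1,-1):
    for k,f in pts.items():
        q=r.solve_ik(*f(s)); print(s,k,None if q is None else np.round(q,2))
print(r.tip_extent)
E
python3 t.py
```

```text
1 f_above [ 0.3   0.65  1.4  -0.65  1.42  0.58]
1 f [ 0.22  0.7   1.52 -0.71  1.25  0.64]
1 fo [ 0.07  0.65  1.62 -0.78  1.13  0.58]
1 foa [ 0.16  0.59  1.52 -0.71  1.29  0.52]
1 fs [ 0.27  0.71  1.49 -0.69  1.28  0.65]
1 b [-0.11  0.51  1.79 -0.    0.84 -1.62]
1 bu [-0.11  0.35  1.65 -0.    1.14 -1.62]
1 t [ 0.38  0.6   1.65 -0.    0.9  -1.13]
1 tu [ 0.38  0.44  1.5  -0.    1.2  -1.13]
-1 f_above [ 0.3   0.65  1.4  -0.65  1.42 -2.56]
-1 f [ 0.22  0.7   1.52 -0.71  1.25 -2.51]
-1 fo [ 0.07  0.65  1.62 -0.78  1.13 -2.56]
-1 foa [ 0.16  0.59  1.52 -0.71  1.29 -2.62]
-1 fs [ 0.27  0.71  1.49 -0.69  1.28 -2.49]
-1 b [-0.11  0.51  1.79 -0.    0.84 -1.62]
-1 bu [-0.11  0.35  1.65 -0.    1.14 -1.62]
-1 t [ 0.38  0.6   1.65 -0.    0.9  -1.13]
-1 tu [ 0.38  0.44  1.5  -0.    1.2  -1.13]
0.025
```

```bash
cat > s1.py <<'E'
from h import *
g=tcp(M(-.003,0,.119),zt); q=QT[-1]
command_gripper(.045,30)
r.reach(g-.09*zt,q)
print("hit",r.move_straight(g,speed=.1,max_force=10),r.read_state()["eef_pos"]-g)
command_gripper(0,40); s=r.read_state(); print("w",s["grip_width"],s["grip_force"],s["contact_force"])
g1=tcp(M(.095,0,.119),zt)
print("stop",r.move_straight(g1,speed=.08,max_force=12)); s=r.read_state()
print("machine x now",(s["eef_pos"]+.006*zt-O)@mx,s["contact_force"],s["time_s"])
r.hold(.3)
p,d=optics.get_image("top"); cv2.imwrite("pics/top1.png",p[:,:,::-1]); p2,_=optics.get_image("side"); cv2.imwrite("pics/side1.png",p2[:,:,::-1])
cv2.imwrite("pics/v1.png",np.hstack([cv2.resize(p[180:340,230:390],(400,400)),cv2.resize(p2[185:365,250:430],(400,400))])[:,:,::-1])
E
python3 s1.py
```

```text
hit False [0.0003601  0.00035652 0.00044898]
w 0.013181108693173923 42.69226849079132 [5.30020753 0.84632991 0.09839247]
stop True
machine x now 0.0894692111128833 [0.7783879  3.68850476 3.55360031] 5.225
```

View pics/v1.png

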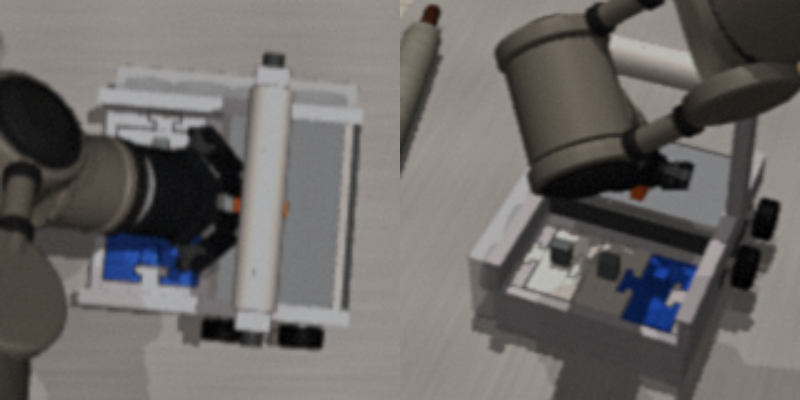

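The left half (top view) shows the fin just under the roller at (265,207), gripped from the left. The right half shows the well uncovered with the blue block nearest the robot. The grip stopped at x = 89 mm, where the hard stop was expected. Next: release, back off and locate the blue rib.

```bash
cat > s2.py <<'E'
from h import *
command_gripper(.045)
p0=r.read_state()["eef_pos"]; r.move_straight(p0-.13*zt,speed=.2)
r.reach(M(-.2,-.05,.25),QD)
uv={}; V=[]
for n in("top","side"):
    p,d=optics.get_image(n); cv2.imwrite(f"pics/{n}2.png",p[:,:,::-1]); np.save(f"{n}2.npy",d)
    C=cloud(n,d); L=(C-O); X=L@mx; Y=L@my; z=C[...,2]
    reg=(abs(X)<.046)&(abs(Y)<.09)
    m=reg&(z>.07)&(z<.1)&(abs(X)<.02)
    for y0 in(-.05,0,.05):
        k=m&(abs(Y-y0)<.02); k=k&(z>.078)
        print(n,"rib",y0,k.sum(),1e3*np.array([X[k].mean(),Y[k].mean(),np.median(z[k])]),1e3*np.array([X[k].min(),X[k].max(),Y[k].min(),Y[k].max()]))
    b=blue(p)&reg&(z>.05)&(z<.07); print(n,"bluebody",b.sum(),1e3*np.array([np.percentile(X[b],2),np.percentile(X[b],98),np.percentile(Y[b],2),np.percentile(Y[b],98),np.median(z[b])]))
    f=orange(p)&(abs(Y)<.04)&(X>.04)&(X<.15); print(n,"fin",f.sum(),1e3*np.percentile(X[f],[2,98]),1e3*Y[f].mean(),np.median(z[f]))
    V.append(cv2.resize(p[180:340,230:390] if n=="top" else p[205:365,260:420],(400,400),interpolation=cv2.INTER_CUBIC))
cv2.imwrite("pics/v2.png",np.hstack(V)[:,:,::-1]); print(r.read_state()["time_s"])
E
python3 s2.py
```

```text
top rib -0.05 55 [  0.30958624 -50.05902048  84.25230657] [ -6.92284392   7.35357523 -59.75652048 -40.20833353]
top rib 0 52 [ 1.50810986e-02 -4.27786929e-01  8.50499620e+01] [-6.49016817  7.00581713 -9.97772302  9.84088614]
top rib 0.05 49 [3.17769408e-02 4.93402591e+01 8.47299176e+01] [-7.08077322  7.21006085 40.03667623 58.0523339 ]
top bluebody 607 [-42.76316382  43.179512   -75.08444564 -16.97113496  60.3487017 ]
top fin 11 [ 77.38183752 114.5392014 ] -0.14124034349626696 0.12687162917522576
side rib -0.05 70 [ -1.16780848 -50.78902167  85.37906157] [ -8.221772     9.3890231  -61.06712142 -40.48182577]
side rib 0 23 [-1.29624935 -7.50469486 85.43978472] [ -7.34369663   7.11658402 -11.06255256  -2.53776665]s2.py:13: RuntimeWarning: Mean of empty slice.
  print(n,"rib",y0,k.sum(),1e3*np.array([X[k].mean(),Y[k].mean(),np.median(z[k])]),1e3*np.array([X[k].min(),X[k].max(),Y[k].min(),Y[k].max()]))
  ret = ret.dtype.type(ret / rcount)
  return _methods._mean(a, axis=axis, dtype=dtype,
Traceback (most recent call last):
  File "s2.py", line 13, in <module>
    print(n,"rib",y0,k.sum(),1e3*np.array([X[k].mean(),Y[k].mean(),np.median(z[k])]),1e3*np.array([X[k].min(),X[k].max(),Y[k].min(),Y[k].max()]))
                                                                                                   ~~~~~~~~^^
ValueError: zero-size array to reduction operation minimum which has no identity
```

Both views put the blue rib at (0, -50) mm with its top at 85 mm, and the fin shows the cover open. Now I'll grasp and lift.

```bash
cat > s3.py <<'E'
from h import *
command_gripper(.04)
r.reach(M(0,-.05,.18),QD)
print("hit",r.move_straight(M(0,-.05,.087),speed=.1,max_force=8)); 
s=r.read_state(); print(s["eef_pos"]-M(0,-.05,.087))
command_gripper(0,90); s=r.read_state(); print("w",s["grip_width"],s["grip_force"],s["contact_force"],s["eef_pos"][2])
z0=s["eef_pos"][2]; f0=s["contact_force"]
r.move_straight(M(0,-.05,z0+.02),speed=.04); s=r.read_state(); print("dF",s["contact_force"]-f0,s["grip_width"])
r.move_straight(M(0,-.05,z0+.115),speed=.08); r.hold(.2); s=r.read_state(); print("dF",s["contact_force"]-f0,s["grip_width"],s["grip_force"],s["eef_pos"][2]-z0,s["time_s"])
open("z0","w").write(str(z0))
V=[]
for n in("top","side"):
    p,d=optics.get_image(n); V.append(cv2.resize(p[180:340,230:390] if n=="top" else p[205:365,260:420],(400,400),interpolation=cv2.INTER_CUBIC))
cv2.imwrite("pics/v3.png",np.hstack(V)[:,:,::-1])
E
python3 s3.py
```

```text
hit False
[4.25188296e-04 6.00559294e-05 5.24618137e-04]
w 0.012194407044108832 88.46481084823608 [-0.79995727 -2.04487335  4.62983131] 0.08763266849682634
dF [ 0.67427461  2.58232505 -6.59185283] 0.012117374025615574
dF [ 0.05015389  2.19236869 -7.168149  ] 0.011953374673547006 87.82518982887268 0.11464400628783959 12.9417
```

View pics/v3.png

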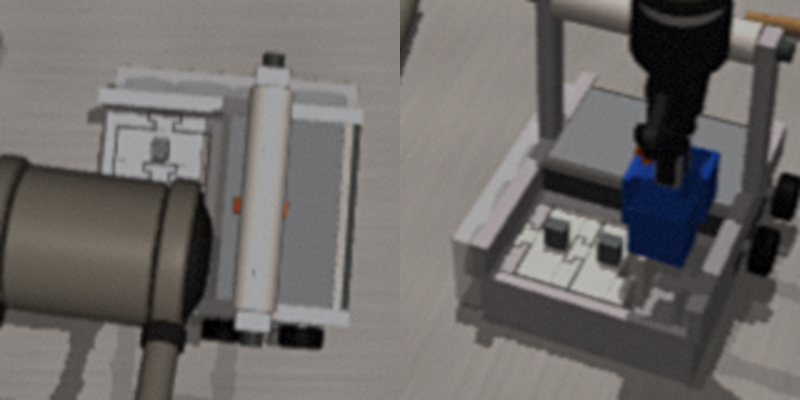

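The blue block hangs upright above the well at (672,205) in the right half, and both white blocks are still seated. Now I'll carry it to the tray, lower it until it touches, and release.

```bash
cat > s4.py <<'E'
from h import *
z0=float(open("z0").read()); T=lambda z:TRAY+Z*z
r.move_straight(T(z0+.115),speed=.12)
r.move_straight(T(z0+.01),speed=.1)
r.hold(.2)
print("touch",r.move_straight(T(z0-.010),speed=.02,max_force=4)); s=r.read_state(); print("dz (exp -6mm)",s["eef_pos"][2]-z0,s["contact_force"])
command_gripper(.04); r.hold(.3)
p=r.read_state()["eef_pos"]; r.move_straight(p+Z*.12,speed=.15)
r.reach(M(.0,0,.119)-.2*zt+Z*.03,QT[-1])
V=[]
for n in("top","side"):
    p,d=optics.get_image(n); C=cloud(n,d); b=blue(p)&(np.linalg.norm(C[...,:2]-TRAY[:2],axis=2)<.12); q=C[b]; print(n,b.sum(),np.median(q,0),np.percentile(q,[2,98],axis=0))
    V.append(cv2.resize(p[180:340,130:390] if n=="top" else p[245:480,240:460],(400,400),interpolation=cv2.INTER_CUBIC))
cv2.imwrite("pics/v4.png",np.hstack(V)[:,:,::-1]); print(r.read_state()["time_s"])
E
python3 s4.py
```

```text
touch True
dz (exp -6mm) -0.005981693196938712 [-1.2257054 -0.0528173  3.6205399]
top 595 [0.48357352 0.26563587 0.0544767 ] [[0.45985312 0.18978359 0.0460979 ]
 [0.5030011  0.31620948 0.35937746]]
side 1681 [0.48102553 0.28531884 0.05431196] [[0.45632459 0.23192704 0.01275857]
 [0.51693598 0.32048844 0.08049562]]
20.5917
```

View pics/v4.png

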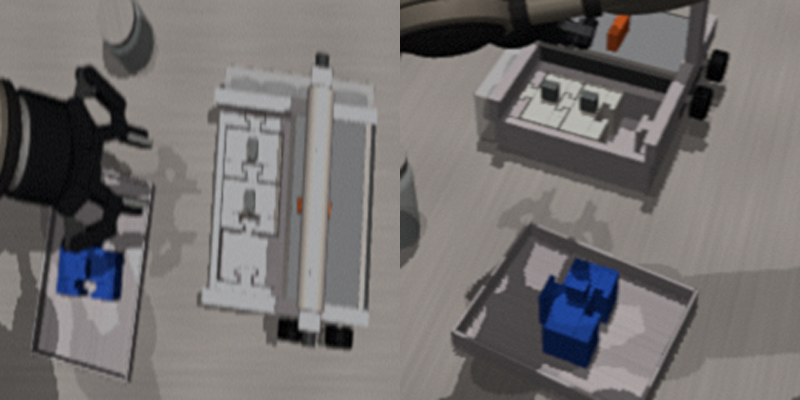

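The block stands upright in the tray at (90,275) in the left half, rib up, the whites are seated, and the fin is under the roller at (313,206). Now I'll close the cover.

```bash
cat > s5.py <<'E'
from h import *
g=tcp(M(.09,0,.119),zt)
command_gripper(.045)
r.reach(g-.13*zt,QT[-1])
print("hit",r.move_straight(g,speed=.1,max_force=10))
command_gripper(0,40); print("w",r.read_state()["grip_width"])
print("stop",r.move_straight(tcp(M(-.037,0,.119),zt),speed=.08,max_force=12)); s=r.read_state()
print("machine x (exp -30)",1e3*((s["eef_pos"]+.006*zt-O)@mx),s["contact_force"],s["time_s"])
r.hold(.2); command_gripper(.045); p=r.read_state()["eef_pos"]; r.move_straight(p-.13*zt,speed=.15)
r.move_straight(r.read_state()["eef_pos"]+Z*.1,speed=.2); r.reach(M(-.15,-.15,.35),QD)
V=[]
for n in("top","side"):
    p,d=optics.get_image(n); C=cloud(n,d); L=C-O; X=L@mx;Y=L@my
    f=orange(p)&(abs(Y)<.03)&(abs(X+.02)<.06)&(C[...,2]>.12); print(n,f.sum(),"fin x (exp -45..5)",1e3*np.percentile(X[f],[2,50,98]) if f.any() else 0)
    V.append(cv2.resize(p[180:340,130:390] if n=="top" else p[245:480,240:460],(400,400),interpolation=cv2.INTER_CUBIC))
cv2.imwrite("pics/v5.png",np.hstack(V)[:,:,::-1]); print(r.read_state()["time_s"])
E
python3 s5.py
```

```text
hit False
w 0.013244546590859095
stop True
machine x (exp -30) -30.358867013857584 [ 1.08869721 -2.5732219   2.42535259] 24.6833
top 115 fin x (exp -45..5) [-42.01102875 -18.7347267    4.16228173]
side 111 fin x (exp -45..5) [-43.55405387 -22.36419994   3.40437151]
28.3417
```

View pics/v5.png

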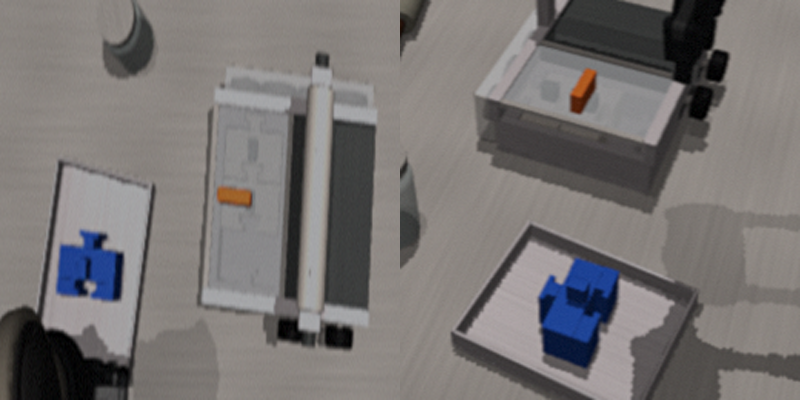

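The cover is shut, with the fin at (235,196) in the left half and its travel ending at the hard stop at x = -30 mm. The block is upright in the tray and the arm is clear, so I'm handing in.

```bash
python3 -c "
from workcell import r
r.hold(.3); print(r.finish_job())"
```

```text
the job is handed in; nothing more can be done
None
```

The job is handed in, but no verdict came back: the last pictures show the blue scraper block upright in the wash tray, the cover shut at its stop and both white blocks in place, and the arm kept clear of the jar and spatula.

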